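# Check a moisture meter's hand probe on its three reference blocks

## Robot

A 6-joint arm with a two-finger parallel gripper is mounted at the origin on a cart in front of the work surface, level with it; the furniture and walls round the work are solid. World frame = base frame: x ahead of the robot, y to its left, z up, the work surface at z = 0. Lengths are in m, angles in degrees, forces in N, time in s.
With the tool pointing down it reaches from about 0.15 to 0.775 m from the base axis. Payload 6.1 kg.
Tool frame: the origin (TCP) lies at the very end of the fingers, on their centre line; the grasp point (between the pads) lies 19 mm behind it; x points along the fingers, y is the direction in which the jaws open and shut, and the axes are right-handed (so a half turn about x gives the same grasp; the last joint's range is limited). The gripper opens to 85 mm and grips with 20 to 120 N. Pads are 22 mm wide; open, the fingers measure 114 mm over their backs; the gripper's body (76 mm by 85 mm) begins 54 mm behind the grasp point. The pads swing forward as they close: fully open they stand 13 mm farther back than shut.
Start: joints at [63.312, 7.208, -2.269, 80.523, 0, 90], TCP at [0.236, 0.469, 0.231] pointing down, gripper open.
Joint ranges: [-155.77, 155.77], [-54.66, 111.73], [-72.52, 77.12], [-102.08, 115.82], [-83.92, 84.16], [-180, 180]. Speed limits (degrees/s): [136.94, 136.94, 172.46, 180, 180, 180].

## Interface

Orientations are given as a 3x3 rotation matrix whose columns are the frame's x, y, z axes.
In Python, from workcell import manip gives the robot as it stands. The module is installed in compiled form; this text tells all that it offers.
- The arm moves only by the tool arm_command, never from a script. Its argument "series" is a list of rows, each an object of numbers: "tx", "ty", "tz": the shift along the tool's x, y, z in mm; "wx", "wy", "wz": the turn, a rotation vector about the tool's x, y, z in rad; "claw": the closure, from 0 (fully open) to 1 (shut). A call has 1 to 10 rows; each row shifts and turns the pose as measured when the row begins, along the tool's axes as they then stand; what a row does not reach is not made up. A row lasts 1/10 s, in which the tool goes at most 50 mm and 8.59 degrees, less where a joint would pass 70% of its speed; a pose out of reach is approached as far as the arm can. A call with a gripper value outside its range is refused whole. The fingers move at their own pace and stop on an object; "squeeze" is the grip in N (left out, the last holds). Time passes only in rows, so rows that do not move let the fingers close. It gives the time, the measured TCP pose, the force and the opening at its end, in the units of the state.
- manip.read_state(): the state, without advancing time (a new reading comes with each control period).
- manip.camera(name): name is "side" or "top" or "wrist"; returns the picture (400x640x3 uint8, red, green, blue); there is no depth.
- manip.camera_model(name): a dict with "intrinsics" (3x3 intrinsics, pixels), "k1" (the pictures are not rectified: a ray, as slopes to the right and down, at radius r is drawn at 1 + k1 r^2 times it, then the intrinsics apply), "rvec" (rotation vector, rad) and "tvec" (3), from world to camera coordinates, as OpenCV has them. Camera axes: x right, y down, z forward; pixel columns grow to the right and rows downward; lengths in m; the calibration is good to about 2 mm. A picture is of the moment at which its call begins: read the wrist's pose just before it. camera_model takes no time and is no camera call; for the wrist camera it gives the pose at the moment of the call.
- manip.job_done(): hands the job in, once; it reports no verdict.
Trained networks look in the newest picture that a camera, given by its name, has taken for a name from the list of things; names that differ only in an ending like _2 or _b are one class to them, and where a whole thing is asked for, a point or a joint stands for the part that bears it (a point fixed in the world has none). Each returns a list of dicts, best first, with "p" (0 to 1); they miss things now and then, are a little off and sometimes report something else, mostly with a low value. They report only what shows in the picture. A call takes as long as a camera call.
- manip.silhouettes(name, camera): "pixels" (400x640 bool, what is visible of it) and "rect" ([left, top, right, bottom] in pixels, round what is visible of it).
The state is a dict: "clock": time; "joints": joint angles; "qd": joint speeds; "joint_torque": joint torques, N m; "ee_pos": TCP position; "ee_rot": TCP orientation; "contact_force": force on the tool from outside, world axes, zero at the start; "ft_torque": the same for the moment, N m; "width": finger opening in m.
Only numpy, scipy, OpenCV 4.12 (cv2) and the standard library are available. Lean on these libraries where they do the work, as an engineer would, in place of code of your own. Each camera call takes 0.05 s, during which the arm holds its last target. There are 200 camera calls.

## Task

Check the moisture meter's hand probe on its three reference blocks: take the cranked orange probe from its rest and press its tip gently down on the brass contact of the red block, then the yellow, then the blue, each time pushing the sprung contact at least half way in and staying there for about a second. Then lay the probe back in both forks of its rest, the same way round as before and centred. Do not knock the vials, glue stick, jar, stamp or tin about: they stay standing where they are.

Things in the scene. Friction and masses are not known exactly. Their poses are not given: they have to be found in the camera images.
- probe: loose hand probe, 0.09 kg: straight orange rectangular handle with black end bands and grip ribs, 130 mm long (x) x 14 wide (y) x 16 high (z); from its +x end a steel rod 7 mm thick goes on 18 mm and bends straight down to a brass tip. Origin at the middle of the handle (the balance point), x along the handle toward the cranked end, z up when it lies in its rest. Grasp it across the 14 mm width at the middle
- probe_tip (a point): end of the rounded brass probe tip (6 mm thick), 78 mm along +x of the probe and 45 mm below the handle's centre line (37 mm below its underside)
- probe_rest: fixed rest of the probe: foot plate 110 (x) x 64 (y) x 6 mm with two forked aluminium posts 8 mm thick at x = -45 and +45 mm; between the posts 82 mm is free for the fingers. The fork slots are 18 mm wide with floors 50 mm high; above 62 mm they flare out to a mouth some 30 mm wide, the posts' tops are 72 mm high. The probe lies along x in both forks with its cranked tip beyond the +x post, 13 mm above the table. Origin at the centre of the underside
- rest_home (a point): where the middle of the handle (the probe's origin) lies when the probe is in its rest: 58 mm above the table, midway between the posts
- rest_tip (a point): where the probe tip is when the probe is in its rest, 78 mm along +x of the rest, 13 mm above the table
- red_block: fixed red reference block, 50 x 50 x 24 mm high, origin at the centre of its underside; in the middle of its top a round brass contact 14 mm across, ringed in white, stands 8 mm proud
- red_top (a point): centre of the top face of the red block's brass contact, 32 mm above the table when free; it moves with the contact
- red_contact (a joint): how far the red block's sprung contact is pushed down, m: 0 free, 0.006 fully down; starts to give at about 0.5 N, 1.4 N at 2 mm, 3.2 N fully down; springs back by itself
- yellow_block: fixed yellow reference block, 50 x 50 x 34 mm high, origin at the centre of its underside; in the middle of its top a round brass contact 14 mm across, ringed in white, stands 8 mm proud
- yellow_top (a point): centre of the top face of the yellow block's brass contact, 42 mm above the table when free; it moves with the contact
- yellow_contact (a joint): how far the yellow block's sprung contact is pushed down, m: 0 free, 0.006 fully down; starts to give at about 0.5 N, 1.4 N at 2 mm, 3.2 N fully down; springs back by itself
- blue_block: fixed blue reference block, 50 x 50 x 44 mm high, origin at the centre of its underside; in the middle of its top a round brass contact 14 mm across, ringed in white, stands 8 mm proud
- blue_top (a point): centre of the top face of the blue block's brass contact, 52 mm above the table when free; it moves with the contact
- blue_contact (a joint): how far the blue block's sprung contact is pushed down, m: 0 free, 0.006 fully down; starts to give at about 0.5 N, 1.4 N at 2 mm, 3.2 N fully down; springs back by itself
- vial_red_cap: bystander, loose, to be left standing: upright glass sample vial with red screw cap, 27 mm across, 85 high; origin at the centre of its underside
- vial_black_cap: bystander, loose, to be left standing: upright glass sample vial with black screw cap, 27 mm across, 85 high; origin at the centre of its underside
- vial_blue_cap: bystander, loose, to be left standing: upright glass sample vial with blue screw cap, 27 mm across, 85 high; origin at the centre of its underside
- glue_stick: bystander, loose, to be left standing: upright green glue stick with white cap, 27 mm across, 94 high; origin at the centre of its underside
- jar: bystander, loose, to be left standing: upright small glass sample jar with white cap, 52 mm across, 75 high; origin at the centre of its underside
- stamp: bystander, loose, to be left standing: hand stamp, black foot 26 x 50 (y) mm, 18 high, with an upright wooden grip 24 across, 74 high in all; origin at the centre of its underside
- tin: bystander, loose, to be left standing: round white sample tin with cap, 58 mm across, 31 high; origin at the centre of its underside

How it is judged (in metres and radians):
On the way, in this order (a step that is already met when the one before it is completed fails the run):
1. the probe tip presses the red block's contact down by more than 2 mm for half a second (value of joint red_contact above 0.002 m and distance between probe_tip and red_top below 0.009 m and contact force between probe and red_block above 0.3 N), for 0.5 s.
2. the probe tip presses the yellow block's contact down by more than 2 mm for half a second (value of joint yellow_contact above 0.002 m and distance between probe_tip and yellow_top below 0.009 m and contact force between probe and yellow_block above 0.3 N), for 0.5 s.
3. the probe tip presses the blue block's contact down by more than 2 mm for half a second (value of joint blue_contact above 0.002 m and distance between probe_tip and blue_top below 0.009 m and contact force between probe and blue_block above 0.3 N), for 0.5 s.
At the end, for the whole second after the job is handed in: the probe lies released and at rest in both forks of its rest: its middle within 14 mm of home, its tip within 18 mm of the tip's home, along the rest within 0.1 rad and level within 0.12 rad (distance between probe and rest_home below 0.014 m and distance between probe_tip and rest_tip below 0.018 m and angle between the x axis of probe and the x axis of probe_rest, either way round below 0.1 rad and angle between probe's own z axis and vertical below 0.12 rad and linear speed of probe below 0.02 m/s); the robot touches nothing.
It fails at once if a vial, the glue stick, the jar, the stamp or the tin is shifted by more than 20 mm (distance of any of vial_red_cap, vial_black_cap, vial_blue_cap, glue_stick, jar, stamp, tin from where it was at the start of the episode above 0.02 m).
It fails at once if one of them is tipped by more than 0.3 rad (angle between any of vial_red_cap, vial_black_cap, vial_blue_cap, glue_stick, jar, stamp, tin's own z axis and vertical above 0.3 rad).
It fails at once if a reference block is pressed with more than 20 N (contact force between any of red_block, yellow_block, blue_block and anything else above 20 N).
It also fails if it takes over 67 s, if anything falls off the work surface, if the arm or the gripper's body presses on something with over 40 N, if the wrist force passes 120 N, or if a joint passes its speed limit or range.

## Working session

There is one attempt and no reset: what is moved stays moved. The work goes in short steps, Python scripts to look and compute and a tool call to move; the robot and the scene stay as the last step left them, time stands still between calls to the robot, and variables do not carry over. Pictures are saved under pics/ and viewed, about 8 in all and at most 12, crops included, and the job is handed in when it is done.

Besides the shell and the picture viewer there is one more tool, called after ">>>" as name([rows], argument=value, ...), one row to a line, values as JSON. arm_command: Moves the arm, as the interface text tells. Its arguments: {"type":"object","properties":{"series":{"type":"array","items":{"type":"object","properties":{"tx":{"type":"number"},"ty":{"type":"number"},"tz":{"type":"number"},"wx":{"type":"number"},"wy":{"type":"number"},"wz":{"type":"number"},"claw":{"type":"number"}}}},"squeeze":{"type":"number"}},"required":["series"]}

```bash
mkdir -p pics
python3 - <<'E'
from workcell import manip
import cv2, numpy as np
s=manip.read_state(); print({k:np.round(v,3).tolist() for k,v in s.items()})
for c in ("top","side"):
    im=manip.camera(c); cv2.imwrite(f"pics/{c}0.png",im[:,:,::-1]); m=manip.camera_model(c); print(c,m)
    for n in ("probe","probe_rest","red_block","yellow_block","blue_block","vial_red_cap","vial_black_cap","vial_blue_cap","glue_stick","jar","stamp","tin"):
        r=manip.silhouettes(n,c); print(n,[(round(d['p'],2),np.round(d['rect']).tolist()) for d in r[:2]])
E
```

```text
{'clock': 0.0, 'joints': [63.311, 7.242, -2.326, 80.527, 0.001, 90.0], 'qd': [0.08, -0.008, -0.053, 0.018, -0.04, -0.005], 'joint_torque': [-0.0, -43.591, 35.293, 0.017, -0.0, 0.0], 'ee_pos': [0.236, 0.469, 0.231], 'ee_rot': [[-0.001, 0.449, 0.893], [-0.001, 0.893, -0.449], [-1.0, -0.002, -0.0]], 'contact_force': [-0.147, 0.237, -0.151], 'ft_torque': [0.002, 0.002, -0.019], 'width': 0.085}
top {'intrinsics': array([[371.57221151,   0.        , 320.39235156],
       [  0.        , 371.57221151, 200.27551338],
       [  0.        ,   0.        ,   1.        ]]), 'k1': -0.016691815963354777, 'rvec': array([ 2.16978786, -2.13659959,  0.11439008]), 'tvec': array([-0.00474353,  0.57239871,  1.03246791])}
probe [(0.65, [279.0, 226.0, 296.0, 275.0])]
probe_rest [(0.69, [275.0, 231.0, 306.0, 271.0])]
red_block [(0.69, [241.0, 174.0, 255.0, 196.0]), (0.17, [382.0, 210.0, 402.0, 220.0])]
yellow_block [(0.78, [321.0, 169.0, 345.0, 190.0]), (0.4, [390.0, 260.0, 410.0, 276.0])]
blue_block [(0.6, [390.0, 182.0, 411.0, 202.0])]
vial_red_cap []
vial_black_cap [(0.21, [285.0, 224.0, 293.0, 276.0])]
vi
[... 653 characters left out ...]
])}
probe [(0.79, [334.0, 220.0, 412.0, 242.0])]
probe_rest [(0.8, [343.0, 217.0, 402.0, 268.0]), (0.64, [305.0, 165.0, 330.0, 190.0])]
red_block [(0.67, [239.0, 260.0, 278.0, 292.0])]
yellow_block [(0.79, [272.0, 199.0, 300.0, 220.0]), (0.36, [338.0, 160.0, 349.0, 189.0])]
blue_block [(0.77, [307.0, 164.0, 330.0, 187.0])]
vial_red_cap [(0.7, [308.0, 183.0, 320.0, 218.0])]
vial_black_cap [(0.9, [337.0, 156.0, 347.0, 192.0])]
vial_blue_cap [(0.84, [295.0, 243.0, 312.0, 290.0]), (0.19, [342.0, 218.0, 402.0, 270.0])]
glue_stick [(0.58, [365.0, 178.0, 378.0, 220.0])]
jar [(0.68, [257.0, 154.0, 280.0, 187.0])]
stamp [(0.64, [227.0, 213.0, 250.0, 254.0])]
tin [(0.86, [385.0, 175.0, 410.0, 191.0])]
```

Run:
```python
import cv2
a=cv2.imread("pics/top0.png")[120:300,210:450]; b=cv2.imread("pics/side0.png")[130:310,200:440]
a=cv2.resize(a,None,fx=3.3,fy=3.3,interpolation=2);b=cv2.resize(b,None,fx=3.3,fy=3.3,interpolation=2)
cv2.imwrite("pics/a1.png",a);cv2.imwrite("pics/b1.png",b)
```

```text
(no output)
```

View pics/a1.png

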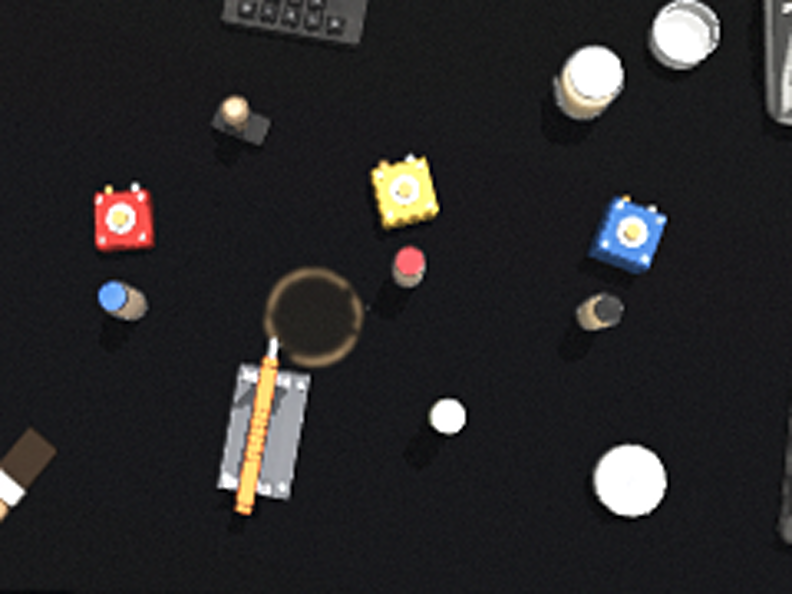

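View pics/b1.png

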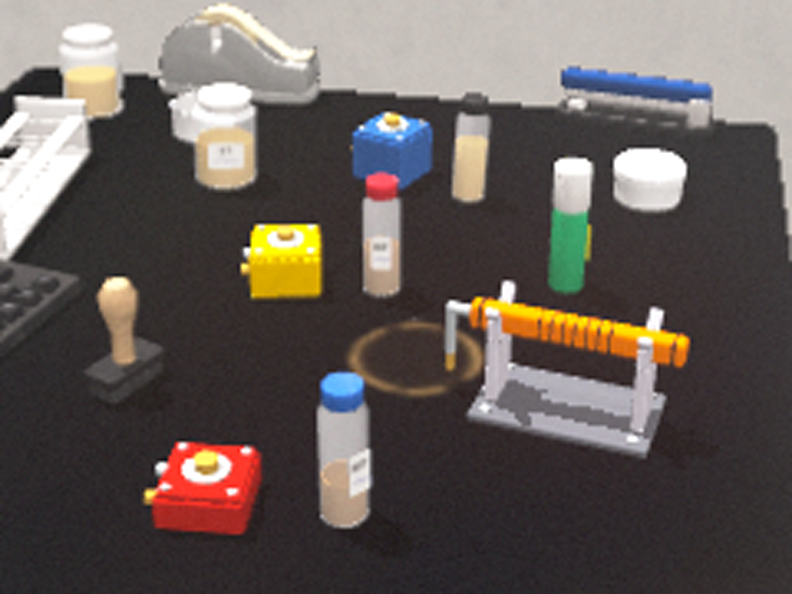

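The top view shows the red contact at crop (121,217), yellow (405,188), blue (632,231), and the probe running from (243,512) to its tip near (273,345). The side view shows the red contact at (206,461), yellow (286,235), blue (392,119), and the tip at (450,368).

```bash
cat > h.py <<'E'
from workcell import manip
import cv2, numpy as np
def mod(c):
    m=manip.camera_model(c); R=cv2.Rodrigues(np.array(m['rvec']))[0]
    return m['intrinsics'],m['k1'],R,np.array(m['tvec'])
def ray(M,uv):
    K,k1,R,t=M
    n=cv2.undistortPoints(np.array([[uv]],float),K,np.array([k1,0,0,0.])).ravel()
    d=R.T@np.array([*n,1]); return -R.T@t,d/np.linalg.norm(d)
def tri(obs):
    A=np.zeros((3,3));b=np.zeros(3)
    for M,uv in obs:
        o,d=ray(M,uv);P=np.eye(3)-np.outer(d,d);A+=P;b+=P@o
    x=np.linalg.solve(A,b); return x,[round(float(np.linalg.norm((np.eye(3)-np.outer(d,d))@(x-o)))*1000,1) for o,d in (ray(*q) for q in obs)]
def atz(M,uv,z):
    o,d=ray(M,uv); return o+d*(z-o[2])/d[2]
def proj(M,X):
    K,k1,R,t=M
    return cv2.projectPoints(np.array([X],float),cv2.Rodrigues(R)[0],t,K,np.array([k1,0,0,0.]))[0].ravel()
E
python3 - <<'E'
from h import *
T=mod("top");S=mod("side")
t=lambda x,y:(T,((x+.5)/3.3-.5+210,(y+.5)/3.3-.5+120)); s=lambda x,y:(S,((x+.5)/3.3-.5+200,(y+.5)/3.3-.5+130))
for n,a,b in (("red",(121,217),(206,461)),("yel",(405,188),(286,235)),("blu",(632,231),(392,119)),("rodcorner",(273,342),(453,303)),("handle rear top",(243,512),(686,340)),("handle front top",(267,360),(474,300))):
    x,r=tri([t(*a),s(*b)]);print(n,np.round(x,4),r)
print("tip",atz(*s(450,368),.013))
for n,a,z in (("redcapvial",(409,262),.085),("bluecap",(113,297),.085),("black",(607,309),.085),("glue",(448,416),.094),("jar",(594,74),.075),("stampgrip",(236,106),.074),("tin",(630,480),.031)):
    print(n,np.round(atz(*t(*a),z),3))
for c in((240,364),(310,375),(291,498),(219,488)): print("plate",np.round(atz(*t(*c),.006),3))
K,k1,R,tt=mod("wrist");print("wristcam",-R.T@tt,R,K)
E
```

```text
red [0.6127 0.2203 0.0281] [0.9, 0.9]
yel [ 0.6398 -0.0297  0.0367] [1.6, 1.6]
blu [ 0.6034 -0.2245  0.05  ] [0.7, 0.7]
rodcorner [0.5021 0.0804 0.0609] [1.5, 1.5]
handle rear top [0.362  0.1015 0.0655] [0.5, 0.5]
handle front top [0.4877 0.0846 0.0671] [0.5, 0.5]
tip [0.50147989 0.07900617 0.013     ]
redcapvial [ 0.57  -0.033  0.085]
bluecap [0.537 0.212 0.085]
black [ 0.534 -0.196  0.085]
glue [ 0.444 -0.066  0.094]
jar [ 0.735 -0.188  0.075]
stampgrip [0.703 0.116 0.074]
tin [ 0.392 -0.225  0.031]
plate [0.487 0.114 0.006]
plate [0.478 0.052 0.006]
plate [0.371 0.066 0.006]
plate [0.378 0.13  0.006]
wristcam [0.16688507 0.50330945 0.37304633] [[ 4.49064355e-01  8.93499161e-01 -6.74062749e-04]
 [ 8.52851594e-01 -4.28410067e-01  2.98511262e-01]
 [ 2.66430786e-01 -1.34625643e-01 -9.54405874e-01]] [[308.00239255   0.         316.32818235]
 [  0.         308.00239255 201.33179703]
 [  0.           0.           1.        ]]
```

>>> arm_command([
  {"tx":3,"ty":-28,"tz":37.5},
  {"tx":3,"ty":-28,"tz":37.5},
  {"tx":3,"ty":-28,"tz":37.5},
  {"tx":3,"ty":-28,"tz":37.5},
  {"tx":3,"ty":-28,"tz":37.5},
  {"tx":3,"ty":-28,"tz":37.5},
  {"tx":3,"ty":-28,"tz":37.5},
  {"tx":3,"ty":-28,"tz":37.5},
  {"tx":3,"ty":-28,"tz":37.5},
])

```text
$.series[0]: bad value
```

>>> arm_command([
  {"wx":-0.11},
  {"wx":-0.11},
  {"wx":-0.11},
  {},
])

```text
$.series[0]: bad value
```

Run:
```python
from h import *
s=manip.read_state(); print(s['clock'],s['ee_pos'],s['joints'],s['ee_rot'])
M=mod("wrist"); im=manip.camera("wrist"); np.savez("pics/w1.npz",K=M[0],k=M[1],R=M[2],t=M[3]); cv2.imwrite("pics/w1.png",im[:,:,::-1])
```

```text
1.3 [0.23579742 0.46904008 0.23129031] [ 6.33101409e+01  7.20827026e+00 -2.26891143e+00  8.05247154e+01
  2.01348552e-04  9.00005718e+01] [[-1.80117715e-05  4.49169788e-01  8.93446418e-01]
 [-2.80043056e-05  8.93446417e-01 -4.49169788e-01]
 [-9.99999999e-01 -3.31106901e-05 -3.51386475e-06]]
```

View pics/w1.png

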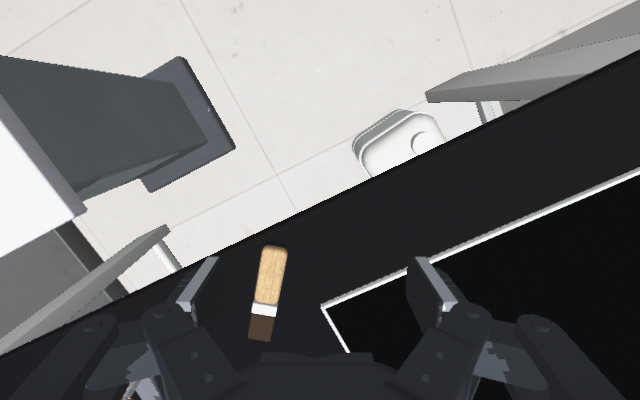

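The move was refused because each row apparently needs every field. This wrist picture, taken at the start pose, shows only the cart edge and a brush, with the fingers at the bottom.

>>> arm_command([
  {"tx":3,"ty":-28,"tz":37.5,"wx":0,"wy":0,"wz":0,"claw":0},
  {"tx":3,"ty":-28,"tz":37.5,"wx":0,"wy":0,"wz":0,"claw":0},
  {"tx":3,"ty":-28,"tz":37.5,"wx":0,"wy":0,"wz":0,"claw":0},
  {"tx":3,"ty":-28,"tz":37.5,"wx":0,"wy":0,"wz":0,"claw":0},
  {"tx":3,"ty":-28,"tz":37.5,"wx":0,"wy":0,"wz":0,"claw":0},
  {"tx":3,"ty":-28,"tz":37.5,"wx":0,"wy":0,"wz":0,"claw":0},
  {"tx":3,"ty":-28,"tz":37.5,"wx":0,"wy":0,"wz":0,"claw":0},
  {"tx":3,"ty":-28,"tz":37.5,"wx":0,"wy":0,"wz":0,"claw":0},
  {"tx":3,"ty":-28,"tz":37.5,"wx":0,"wy":0,"wz":0,"claw":0},
])

```text
clock: 2.25
ee_pos: [0.43, 0.0853, 0.2033]
ee_rot: [[0.004, 0.437, 0.899], [0.003, 0.899, -0.437], [-1.0, 0.005, 0.003]]
contact_force: [0.4, 0.7, 0.7]
width: 0.0852
```

>>> arm_command([
  {"tx":0,"ty":0,"tz":0,"wx":-0.105,"wy":0,"wz":0,"claw":0},
  {"tx":0,"ty":0,"tz":0,"wx":-0.105,"wy":0,"wz":0,"claw":0},
  {"tx":0,"ty":0,"tz":0,"wx":-0.105,"wy":0,"wz":0,"claw":0},
  {"tx":0,"ty":0,"tz":0,"wx":0,"wy":0,"wz":0,"claw":0},
])

```text
clock: 2.65
ee_pos: [0.4324, 0.0776, 0.2028]
ee_rot: [[0.005, 0.14, 0.99], [0.002, 0.99, -0.14], [-1.0, 0.002, 0.004]]
contact_force: [-0.3, -0.4, -0.2]
width: 0.0853
```

```bash
cat >> h.py <<'E'
import pickle
def snap(name):
    s=manip.read_state(); M=mod("wrist"); im=manip.camera("wrist"); pickle.dump((M,s),open(f"pics/{name}.pkl","wb")); cv2.imwrite(f"pics/{name}.png",im[:,:,::-1])
    h=s['ee_rot'][:,2]if hasattr(s['ee_rot'],'shape') else np.array(s['ee_rot'])[:,2]
    print(round(s['clock'],2),np.round(s['ee_pos'],4),"heading",round(np.degrees(np.arctan2(h[1],h[0])),2),"J",np.round(s['joints'],1),"F",np.round(s['contact_force'],2),"w",s['width']); return M,im
E
python3 -c "
from h import *
snap('w2')"
```

```text
2.65 [0.4324 0.0776 0.2028] heading -8.07 J [ 10.2  -2.2 -15.7  76.2   0.   18.2] F [-0.33 -0.41 -0.24] w 0.08530085272273585
```

View pics/w2.png

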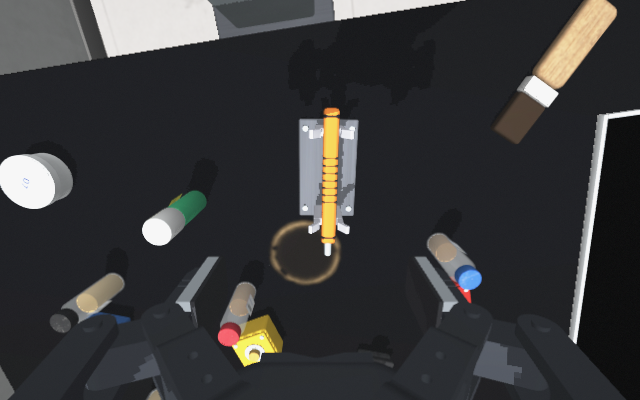

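The picture shows the probe handle from (332,108) to (328,243), its rod end near (327,252), and the rest under it.

Run:
```python
from h import *
M,s=pickle.load(open("pics/w2.pkl","rb"))
im=cv2.imread("pics/w2.png"); hsv=cv2.cvtColor(im,cv2.COLOR_BGR2HSV)
m=((hsv[:,:,0]>8)&(hsv[:,:,0]<24)&(hsv[:,:,1]>150)&(hsv[:,:,2]>120)).astype(np.uint8); m[:, :310]=0; m[:,350:]=0; m[:100]=0;m[248:]=0
ys,xs=np.nonzero(m); print(ys.min(),ys.max())
print(cv2.minAreaRect(np.c_[xs,ys].astype(np.float32)))
def mid(y0,y1):
    k=(ys>=y0)&(ys<y1); return [np.mean([(xs[ys==y].min()+xs[ys==y].max())/2 for y in range(y0,y1)]),(y0+y1-1)/2]
a,b=mid(130,150),mid(195,215); print(a,b)
A,B=atz(M,a,.066),atz(M,b,.066); d=B-A; print("dir",np.degrees(np.arctan2(d[1],d[0])))
u=d/np.linalg.norm(d)
R=atz(M,(a[0]+ (a[1]-108)/65*(a[0]-b[0]),ys.min()-.5),.066);F=atz(M,(b[0],ys.max()+.5),.066); print("rear",R,"front",F,"mid",(R+F)/2,np.linalg.norm(F-R))
T,S=mod("top"),mod("side"); print("side/top proj of mid top",proj(T,(A+B)/2),proj(S,(A+B)/2))
print("plate",[np.round(atz(M,c,.006),4) for c in((300,120),(358,121),(355,215),(301,214))])
```

```text
108 243
((329.33514404296875, 175.36231994628906), (15.26439094543457, 135.0915069580078), 1.8933857679367065)
[np.float64(330.375), 139.5] [np.float64(328.725), 204.5]
dir -8.751296981584014
rear [0.3604931 0.1008008 0.066    ] front [0.48808021 0.08216491 0.066     ] mid [0.42428666 0.09148285 0.066     ] 0.12894094250634722
side/top proj of mid top [287.26140723 254.48186522] [378.2054642  226.72339909]
plate [array([0.3695, 0.0691, 0.006 ]), array([0.3792, 0.1301, 0.006 ]), array([0.4848, 0.116 , 0.006 ]), array([0.4747, 0.0537, 0.006 ])]
```

>>> arm_command([
  {"tx":20,"ty":12.7,"tz":-9.3,"wx":0.006,"wy":0,"wz":0,"claw":0},
  {"tx":40,"ty":0,"tz":0,"wx":0,"wy":0,"wz":0,"claw":0},
  {"tx":35,"ty":0,"tz":0,"wx":0,"wy":0,"wz":0,"claw":0},
  {"tx":0,"ty":0,"tz":0,"wx":0,"wy":0,"wz":0,"claw":0},
  {"tx":0,"ty":0,"tz":0,"wx":0,"wy":0,"wz":0,"claw":0},
])

```text
clock: 3.2
ee_pos: [0.4264, 0.0937, 0.1076]
ee_rot: [[0.009, 0.158, 0.987], [0.003, 0.987, -0.158], [-1.0, 0.004, 0.009]]
contact_force: [1.1, 0.5, 0.7]
width: 0.0854
```

Run:
```python
from h import *
M,im=snap('w3')
print(proj(M,(0.4245,.0915,.066)),proj(M,(0.3602,.1010,.066)),proj(M,(0.4888,.082,.066)))
hsv=cv2.cvtColor(im,cv2.COLOR_RGB2HSV)
m=((hsv[:,:,0]>8)&(hsv[:,:,0]<24)&(hsv[:,:,1]>150)&(hsv[:,:,2]>120)).astype(np.uint8)
n,l,st,c=cv2.connectedComponentsWithStats(m); 
for i in np.argsort(-st[1:,4])[:4]+1: print(st[i],c[i])
ys,xs=np.nonzero(m)
for y in range(80,330,25):
    k=xs[(ys==y)&(xs>250)&(xs<400)]; 
    if len(k): q=[(k.min()+k.max())/2,y]; print(k.min(),k.max(),np.round(atz(M,q,.066),4))
```

```text
3.2 [0.4264 0.0937 0.1076] heading -9.1 J [ 12.4  -1.  -26.6  63.8   0.   21.5] F [1.08 0.52 0.71] w 0.08543162748331944
[312.61525338 227.86384192] [310.83834429 123.51944763] [314.06929507 313.00649109]
[301 138  23  58 958] [311.71920668 160.0782881 ]
[300 123  24  13 272] [311.52205882 128.97794118]
[308 258  16  46 117] [320.84615385 283.43589744]
[302 209  21  20  83] [311.51807229 220.55421687]
300 323 [0.3639 0.1008 0.066 ]
301 322 [0.3782 0.0984 0.066 ]
302 323 [0.3934 0.0965 0.066 ]
302 322 [0.4092 0.0936 0.066 ]
303 322 [0.426  0.0912 0.066 ]
304 321 [0.4436 0.0883 0.066 ]
304 322 [0.4623 0.0856 0.066 ]
304 323 [0.4821 0.0827 0.066 ]
```

>>> arm_command([
  {"tx":30,"ty":-2.6,"tz":-1.5,"wx":-0.006,"wy":0.007,"wz":0,"claw":0},
  {"tx":25,"ty":0,"tz":0,"wx":0,"wy":0,"wz":0,"claw":0},
  {"tx":10,"ty":0,"tz":0,"wx":0,"wy":0,"wz":0,"claw":0},
  {"tx":0,"ty":0,"tz":0,"wx":0,"wy":0,"wz":0,"claw":0},
  {"tx":0,"ty":0,"tz":0,"wx":0,"wy":0,"wz":0,"claw":0},
])

```text
clock: 3.75
ee_pos: [0.4317, 0.0931, 0.0505]
ee_rot: [[0.016, 0.154, 0.988], [0.007, 0.988, -0.154], [-1.0, 0.009, 0.015]]
contact_force: [-1.0, -0.4, 0.5]
width: 0.0855
```

>>> arm_command([
  {"tx":6,"ty":-2.8,"tz":-7,"wx":-0.003,"wy":0.015,"wz":-0.009,"claw":0},
  {"tx":0,"ty":0,"tz":0,"wx":0,"wy":0,"wz":0,"claw":0},
  {"tx":0,"ty":0,"tz":0,"wx":0,"wy":0,"wz":0,"claw":0},
  {"tx":0,"ty":0,"tz":0,"wx":0,"wy":0,"wz":0,"claw":0},
])

```text
clock: 4.15
ee_pos: [0.4261, 0.0918, 0.0473]
ee_rot: [[0.003, 0.151, 0.988], [0.001, 0.988, -0.151], [-1.0, 0.001, 0.003]]
contact_force: [-0.2, 0.4, 0.1]
width: 0.0858
```

>>> arm_command([
  {"tx":9,"ty":0,"tz":-1.5,"wx":0,"wy":0.003,"wz":0,"claw":0},
  {"tx":0,"ty":0,"tz":0,"wx":0,"wy":0,"wz":0,"claw":0},
  {"tx":0,"ty":0,"tz":0,"wx":0,"wy":0,"wz":0,"claw":0},
])

```text
clock: 4.45
ee_pos: [0.4247, 0.0921, 0.0378]
ee_rot: [[0.001, 0.151, 0.988], [0.001, 0.988, -0.151], [-1.0, 0.001, 0.0]]
contact_force: [-0.2, 0.5, -0.2]
width: 0.0854
```

Aligned with the handle, so I close the fingers.

>>> arm_command([
  {"tx":0,"ty":0,"tz":0,"wx":0,"wy":0,"wz":0,"claw":0.7},
  {"tx":0,"ty":0,"tz":0,"wx":0,"wy":0,"wz":0,"claw":0.8},
  {"tx":0,"ty":0,"tz":0,"wx":0,"wy":0,"wz":0,"claw":0.9},
  {"tx":0,"ty":0,"tz":0,"wx":0,"wy":0,"wz":0,"claw":1},
  {"tx":0,"ty":0,"tz":0,"wx":0,"wy":0,"wz":0,"claw":1},
  {"tx":0,"ty":0,"tz":0,"wx":0,"wy":0,"wz":0,"claw":1},
  {"tx":0,"ty":0,"tz":0,"wx":0,"wy":0,"wz":0,"claw":1},
  {"tx":0,"ty":0,"tz":0,"wx":0,"wy":0,"wz":0,"claw":1},
], squeeze=90)

```text
clock: 5.25
ee_pos: [0.4248, 0.0921, 0.0379]
ee_rot: [[0.001, 0.151, 0.988], [0.001, 0.988, -0.151], [-1.0, 0.001, 0.0]]
contact_force: [0.2, -0.0, 0.6]
width: 0.0126
```

>>> arm_command([
  {"tx":-8,"ty":0,"tz":0,"wx":0,"wy":0,"wz":0,"claw":1},
  {"tx":-12,"ty":0,"tz":0,"wx":0,"wy":0,"wz":0,"claw":1},
  {"tx":-15,"ty":0,"tz":0,"wx":0,"wy":0,"wz":0,"claw":1},
  {"tx":-25,"ty":0,"tz":0,"wx":0,"wy":0,"wz":0,"claw":1},
  {"tx":-35,"ty":0,"tz":0,"wx":0,"wy":0,"wz":0,"claw":1},
  {"tx":-35,"ty":0,"tz":0,"wx":0,"wy":0,"wz":0,"claw":1},
  {"tx":-20,"ty":0,"tz":0,"wx":0,"wy":0,"wz":0,"claw":1},
  {"tx":0,"ty":0,"tz":0,"wx":0,"wy":0,"wz":0,"claw":1},
  {"tx":0,"ty":0,"tz":0,"wx":0,"wy":0,"wz":0,"claw":1},
])

```text
clock: 6.15
ee_pos: [0.4235, 0.0917, 0.1992]
ee_rot: [[0.002, 0.151, 0.988], [0.001, 0.988, -0.151], [-1.0, 0.002, 0.002]]
contact_force: [-0.6, -0.9, -1.5]
width: 0.0126
```

Run:
```python
from h import *
M,im=snap('w4'); s=manip.read_state(); print(s['ee_rot'])
S=mod("side"); im2=manip.camera("side"); 
R=np.array(s['ee_rot']); p=np.array(s['ee_pos'])
tip=p+R@np.array([.0249,0,.078]); print("tip",tip,"side px",proj(S,tip),"wrist px",proj(M,tip))
u,v=proj(S,tip).astype(int)
a=cv2.resize(im2[v-60:v+40,u-30:u+110,::-1],None,fx=4,fy=4,interpolation=2); b=cv2.resize(im[:,:,::-1],None,fx=.6,fy=.6,interpolation=3)
o=np.zeros((max(len(a),len(b)),560,3),np.uint8);o[:len(a),:560]=a
cv2.imwrite("pics/c4.png",o); print("crop origin",u-30,v-60)
```

```text
6.15 [0.4235 0.0917 0.1992] heading -8.71 J [ 12.2  -2.7 -16.6  75.9   0.1  20.9] F [-0.6  -0.87 -1.5 ] w 0.012628004765815708
[[ 0.00169085  0.15140936  0.9884697 ]
 [ 0.0013732   0.98846983 -0.15141172]
 [-0.99999763  0.00161339  0.00146343]]
tip [0.50061014 0.0798738  0.17425683] side px [338.41068778 169.0856608 ] wrist px [316.61008107 348.273608  ]
crop origin 308 109
```

View pics/c4.png

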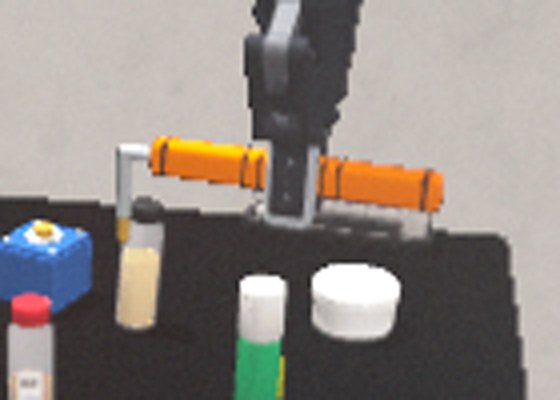

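The tip is at crop (123,240), full-frame (338.5,168.6), against a predicted (338.4,169.1), so the probe is held as modelled. Next I check the wrist view from here for the contacts.

View pics/w4.png

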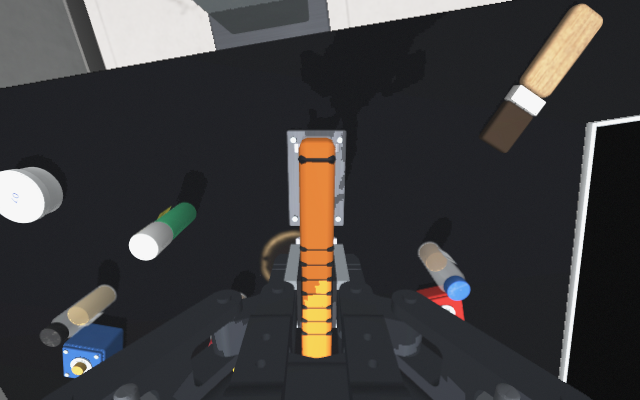

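The wrist view shows the blue contact at (78,369), and a little of the red block's white ring at (447,310).

Run:
```python
from h import *
M2=pickle.load(open("pics/w2.pkl","rb"))[0];M4=pickle.load(open("pics/w4.pkl","rb"))[0]
T,S=mod("top"),mod("side")
def brass(f,c,r=6):
    im=cv2.imread(f).astype(int); u,v=map(int,c); h=cv2.cvtColor(im[v-r:v+r+1,u-r:u+r+1].astype(np.uint8),cv2.COLOR_BGR2HSV)
    w=((h[:,:,1]>110)&(h[:,:,0]>12)&(h[:,:,0]<32)&(h[:,:,2]>80)).astype(np.uint8)
    n,l,st,ce=cv2.connectedComponentsWithStats(w); i=np.argmin([np.hypot(*(ce[k]-r)) for k in range(1,n)])+1 if n>1 else 0
    return ce[i]+[u-r,v-r],st[i].tolist()
t=lambda x,y:((x+.5)/3.3-.5+210,(y+.5)/3.3-.5+120); s=lambda x,y:((x+.5)/3.3-.5+200,(y+.5)/3.3-.5+130)
for n,z,a,b in (("red",.032,(121,217),(206,461)),("yel",.042,(405,188),(286,235)),("blu",.052,(632,231),(392,119))):
    print(n,"eye",np.round(t(*a),1),np.round(s(*b),1)," XY top",np.round(atz(T,t(*a),z),4),"side",np.round(atz(S,s(*b),z),4))
    for f,M,c,zz in(("top0",T,t(*a),z-0.001),("side0",S,s(*b),z-.002)):
        p,st=brass(f"pics/{f}.png",np.round(c)); print("   ",f,np.round(p,1),st,np.round(atz(M,p,zz),4))
print("yel w2",atz(M2,(255,353),.042),brass("pics/w2.png",(255,353),9),"blu w4",atz(M4,(78,369),.052),brass("pics/w4.png",(78,369),9))
```

```text
red eye [246.3 185.4] [262.1 269.3]  XY top [0.613  0.2197 0.032 ] side [0.6098 0.2251 0.032 ]
    top0 [246. 187.] [6, 8, 1, 1, 1] [0.6084 0.2206 0.031 ]
    side0 [262.1 269.5] [3, 3, 7, 8, 45] [0.6106 0.223  0.03  ]
yel eye [332.4 176.6] [286.3 200.9]  XY top [ 0.6404 -0.0293  0.042 ] side [ 0.6351 -0.0197  0.042 ]
    top0 [332.3 177.1] [0, 0, 13, 13, 88] [ 0.6393 -0.0291  0.041 ]
    side0 [286.  202.5] [0, 3, 13, 10, 92] [ 0.6346 -0.0152  0.04  ]
blu eye [401.2 189.7] [318.4 165.7]  XY top [ 0.6039 -0.224   0.052 ] side [ 0.6017 -0.2198  0.052 ]
    top0 [400. 191.] [5, 7, 1, 1, 1] [ 0.6001 -0.2209  0.051 ]
    side0 [318.8 165.8] [5, 4, 4, 4, 13] [ 0.6017 -0.2243  0.05  ]
yel w2 [ 0.63244333 -0.02633616  0.042     ] (array([252.51428571, 356.4       ]), [0, 6, 13, 13, 105]) blu w4 [ 0.60091574 -0.22296891  0.052     ] (array([ 78.8034188, 368.1965812]), [3, 3, 14, 12, 117])
```

>>> arm_command([
  {"tx":0,"ty":5.7,"tz":39,"wx":0,"wy":0,"wz":0,"claw":1},
  {"tx":0,"ty":5.7,"tz":39,"wx":0,"wy":0,"wz":0,"claw":1},
  {"tx":0,"ty":5.7,"tz":39,"wx":0,"wy":0,"wz":0,"claw":1},
  {"tx":0,"ty":5.7,"tz":39,"wx":0,"wy":0,"wz":0,"claw":1},
  {"tx":0,"ty":5.7,"tz":39,"wx":0,"wy":0,"wz":0,"claw":1},
  {"tx":0,"ty":5.7,"tz":39,"wx":-0.076,"wy":0,"wz":0,"claw":1},
  {"tx":0,"ty":0,"tz":0,"wx":-0.076,"wy":0,"wz":0,"claw":1},
  {"tx":0,"ty":0,"tz":0,"wx":0,"wy":0,"wz":0,"claw":1},
  {"tx":0,"ty":0,"tz":0,"wx":0,"wy":0,"wz":0,"claw":1},
])

```text
clock: 7.15
ee_pos: [0.6615, 0.0888, 0.1787]
ee_rot: [[-0.025, -0.004, 1.0], [-0.002, 1.0, 0.004], [-1.0, -0.002, -0.025]]
contact_force: [-0.1, 0.1, -0.5]
width: 0.0124
```

```bash
cat >> h.py <<'E'
def contact(M,im,X,r=22):
    # Hough-free: white ring blob enclosing ellipse near the projected point
    u,v=np.round(proj(M,X)).astype(int); c=im[max(v-r,0):v+r+1,max(u-r,0):u+r+1]
    h=cv2.cvtColor(c,cv2.COLOR_RGB2HSV); w=((h[:,:,1]<70)&(h[:,:,2]>150)).astype(np.uint8)
    cs,_=cv2.findContours(w,cv2.RETR_EXTERNAL,cv2.CHAIN_APPROX_NONE); k=max(cs,key=cv2.contourArea)
    return np.array([max(u-r,0),max(v-r,0)]),cv2.fitEllipse(k)
E
python3 - <<'E'
from h import *
M,im=snap('w5'); P={"red":(.611,.221,.032),"yel":(.638,-.028,.042),"blu":(.602,-.223,.052)}
tiles=[]
for n,X in P.items():
    u,v=proj(M,X); print(n,u,v)
    if 5<u<635 and 5<v<395:
        try:
            o,e=contact(M,im,(X[0],X[1],X[2]-.008)); c=o+np.array(e[0]); print("  ring",c,e[1],np.round(atz(M,c,X[2]-.008),4))
        except Exception as ex: print(ex)
cv2.imwrite("pics/c5.png",im[:,:,::-1])
E
```

```text
7.15 [0.6615 0.0888 0.1787] heading 0.23 J [ 7.6 24.5 13.9 80.8  0.1  7.4] F [-0.12  0.07 -0.49] w 0.012359346611604857
red 459.64491862095986 139.97897661618399
  ring [455.66022873 139.82192802] (25.008420944213867, 28.263671875) [0.6115 0.2208 0.024 ]
yel 190.18911141252266 169.43989045020157
  ring [191.58338547 169.03120041] (24.996904373168945, 27.694311141967773) [ 0.639 -0.03   0.034]
blu -43.230285370178706 129.4607369382314
```

View pics/c5.png

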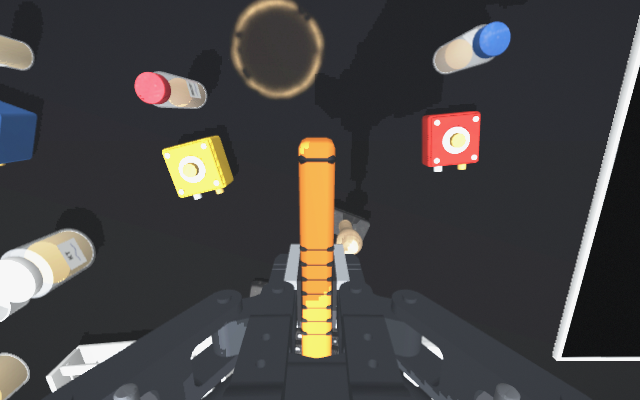

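The red contact's ring is at (456,140), giving (0.6115, 0.2208). Yellow at (192,169) gives (0.639, -0.030). Both agree with the fixed cameras.

>>> arm_command([
  {"tx":0,"ty":9,"tz":-12.7,"wx":-0.149,"wy":0,"wz":0,"claw":1},
  {"tx":0,"ty":11,"tz":-11,"wx":-0.149,"wy":0,"wz":0,"claw":1},
  {"tx":0,"ty":12.4,"tz":-9.5,"wx":-0.149,"wy":0,"wz":0,"claw":1},
  {"tx":0,"ty":13.7,"tz":-7.5,"wx":-0.149,"wy":0,"wz":0,"claw":1},
  {"tx":0,"ty":14.6,"tz":-5.4,"wx":-0.149,"wy":0,"wz":0,"claw":1},
  {"tx":0,"ty":15.3,"tz":-3.2,"wx":-0.149,"wy":0,"wz":0,"claw":1},
  {"tx":0,"ty":15.6,"tz":-1,"wx":-0.149,"wy":0,"wz":0,"claw":1},
  {"tx":0,"ty":0,"tz":0,"wx":0,"wy":0,"wz":0,"claw":1},
  {"tx":0,"ty":0,"tz":0,"wx":0,"wy":0,"wz":0,"claw":1},
])

```text
clock: 8.1
ee_pos: [0.5603, 0.1527, 0.1846]
ee_rot: [[-0.022, -0.871, 0.491], [-0.002, 0.491, 0.871], [-1.0, 0.019, -0.012]]
contact_force: [-0.4, 0.2, -0.9]
width: 0.0123
```

```bash
cat >> h.py <<'E'
OFF=np.array([.0249,0,.078])
def togo(X,head,dz):
    "shift (mm, tool axes) and turn bringing the tip dz above X with given heading and the tool plumb"
    from scipy.spatial.transform import Rotation as Ro
    s=manip.read_state(); R=np.array(s['ee_rot']); p=np.array(s['ee_pos']); h=np.radians(head)
    G=np.array([[0,-np.sin(h),np.cos(h)],[0,np.cos(h),np.sin(h)],[-1,0,0]])
    g=np.array(X)+[0,0,dz]-G@OFF
    print("t",round(s['clock'],2),"tip",np.round(p+R@OFF,4),"shift",np.round(R.T@(g-p)*1000,1),"turn",np.round(Ro.from_matrix(R.T@G).as_rotvec(),3),"F",np.round(s['contact_force'],2),"J",np.round(s['joints'],0))
RED=(.6115,.2208,.032);YEL=(.639,-.030,.042);BLU=(.602,-.223,.052)
E
python3 -c "
from h import *
togo(RED,60,.02)"
```

```text
t 8.1 tip [0.598  0.2206 0.1587] shift [107.4 -12.3   7.8] turn [ 0.01  -0.012 -0.018] F [-0.36  0.2  -0.91] J [ 15.  15.   1.  78.   0. -45.]
```

>>> arm_command([
  {"tx":15,"ty":-12,"tz":7.5,"wx":0.01,"wy":-0.012,"wz":-0.018,"claw":1},
  {"tx":25,"ty":0,"tz":0,"wx":0,"wy":0,"wz":0,"claw":1},
  {"tx":20,"ty":0,"tz":0,"wx":0,"wy":0,"wz":0,"claw":1},
  {"tx":10,"ty":0,"tz":0,"wx":0,"wy":0,"wz":0,"claw":1},
  {"tx":0,"ty":0,"tz":0,"wx":0,"wy":0,"wz":0,"claw":1},
  {"tx":0,"ty":0,"tz":0,"wx":0,"wy":0,"wz":0,"claw":1},
])

```text
clock: 8.7
ee_pos: [0.5766, 0.1514, 0.115]
ee_rot: [[0.006, -0.858, 0.514], [0.0, 0.514, 0.858], [-1.0, -0.005, 0.003]]
contact_force: [0.8, -0.5, -0.1]
width: 0.0122
```

```bash
python3 -c "
from h import *
togo(RED,60,.01)"
```

```text
t 8.7 tip [0.6169 0.2183 0.0903] shift [48.   4.7 -0.7] turn [-0.016  0.003  0.005] F [ 0.78 -0.55 -0.12] J [ 15.  16.  -6.  68.  -0. -44.]
```

>>> arm_command([
  {"tx":12,"ty":4.7,"tz":-0.7,"wx":-0.016,"wy":0.003,"wz":0.005,"claw":1},
  {"tx":15,"ty":0,"tz":0,"wx":0,"wy":0,"wz":0,"claw":1},
  {"tx":10,"ty":0,"tz":0,"wx":0,"wy":0,"wz":0,"claw":1},
  {"tx":0,"ty":0,"tz":0,"wx":0,"wy":0,"wz":0,"claw":1},
  {"tx":0,"ty":0,"tz":0,"wx":0,"wy":0,"wz":0,"claw":1},
])

```text
clock: 9.2
ee_pos: [0.5734, 0.1539, 0.0786]
ee_rot: [[0.004, -0.866, 0.499], [0.002, 0.499, 0.866], [-1.0, -0.002, 0.003]]
contact_force: [-0.8, 0.1, 0.5]
width: 0.0125
```

Run:
```python
from h import *
togo(RED,60,.0)
S=mod("side");im=manip.camera("side");u,v=proj(S,RED).astype(int); print(u,v,proj(S,RED))
cv2.imwrite("pics/c6.png",cv2.resize(im[v-35:v+25,u-30:u+50,::-1],None,fx=6,fy=6,interpolation=2))
```

```text
t 9.2 tip [0.6125 0.2215 0.054 ] shift [21.7  0.5 -1.1] turn [0.001 0.003 0.002] F [-0.83  0.1   0.54] J [ 15.  17. -10.  63.   0. -45.]
261 267 [261.96431024 267.78559275]
```

View pics/c6.png

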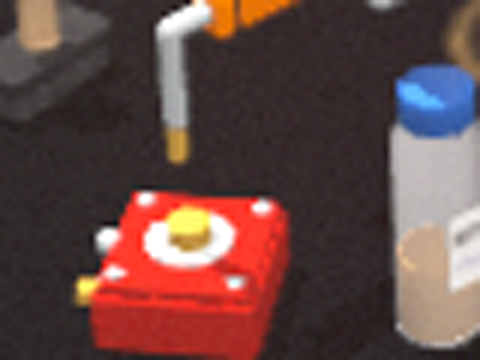

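The tip's end is at crop (177,160) and the contact's top at (188,218). I compare these with the model.

Run:
```python
from h import *
S=mod("side")
for X in ((.6125,.2215,.054),(.6125,.2215,.032),RED,(.6115,.2308,.032),(.6215,.2208,.032)):
    u=(proj(S,X)-[231,232]+.5)*6; print(X,np.round(u))
```

```text
(0.6125, 0.2215, 0.054) [180. 158.]
(0.6125, 0.2215, 0.032) [185. 219.]
(0.6115, 0.2208, 0.032) [189. 218.]
(0.6115, 0.2308, 0.032) [178. 238.]
(0.6215, 0.2208, 0.032) [157. 213.]
```

>>> arm_command([
  {"tx":8,"ty":1,"tz":-1.8,"wx":0.001,"wy":0.003,"wz":0.002,"claw":1},
  {"tx":5,"ty":0,"tz":0,"wx":0,"wy":0,"wz":0,"claw":1},
  {"tx":0,"ty":0,"tz":0,"wx":0,"wy":0,"wz":0,"claw":1},
  {"tx":0,"ty":0,"tz":0,"wx":0,"wy":0,"wz":0,"claw":1},
])

```text
clock: 9.65
ee_pos: [0.5722, 0.1529, 0.0657]
ee_rot: [[0.002, -0.866, 0.5], [0.0, 0.5, 0.866], [-1.0, -0.001, 0.001]]
contact_force: [0.8, -0.2, -0.9]
width: 0.0126
```

```bash
python3 -c "
from h import *
togo(RED,60,-.004)"
```

```text
t 9.65 tip [0.6113 0.2205 0.041 ] shift [12.8 -0.1  0.4] turn [-0.     0.001  0.001] F [ 0.81 -0.18 -0.95] J [ 15.  17. -11.  62.  -0. -45.]
```

>>> arm_command([
  {"tx":6,"ty":0,"tz":0.3,"wx":0,"wy":0,"wz":0,"claw":1},
  {"tx":4,"ty":0,"tz":0,"wx":0,"wy":0,"wz":0,"claw":1},
  {"tx":2,"ty":0,"tz":0,"wx":0,"wy":0,"wz":0,"claw":1},
  {"tx":0,"ty":0,"tz":0,"wx":0,"wy":0,"wz":0,"claw":1},
  {"tx":0,"ty":0,"tz":0,"wx":0,"wy":0,"wz":0,"claw":1},
])

```text
clock: 10.15
ee_pos: [0.573, 0.1533, 0.0534]
ee_rot: [[0.003, -0.866, 0.5], [0.001, 0.5, 0.866], [-1.0, -0.002, 0.002]]
contact_force: [-0.8, -0.3, 0.6]
width: 0.0126
```

```bash
cat >> h.py <<'E'
def feel(n=8):
    f=[];q=[]
    for _ in range(n):
        manip.camera("wrist"); s=manip.read_state(); f.append(s['contact_force']); q.append(s['ft_torque'])
    print("mean F",np.round(np.mean(f,0),2),"+-",np.round(np.std(f,0)/n**.5,2),"M",np.round(np.mean(q,0),3),"+-",np.round(np.std(q,0)/n**.5,3))
E
python3 -c "
from h import *
togo(RED,60,-.004);feel();togo(RED,60,-.004)"
```

```text
t 10.15 tip [0.6121 0.2209 0.0287] shift [ 0.5  0.4 -0.3] turn [-0.     0.002  0.002] F [-0.83 -0.3   0.55] J [ 15.  17. -12.  60.  -0. -45.]
mean F [-0.57 -0.43  0.62] +- [0.14 0.18 0.15] M [0.021 0.046 0.032] +- [0.01  0.015 0.009]
t 10.55 tip [0.6121 0.2209 0.0287] shift [ 0.5  0.4 -0.3] turn [-0.     0.002  0.002] F [-0.93  0.24  0.12] J [ 15.  17. -12.  60.  -0. -45.]
```

>>> arm_command([
  {"tx":1.5,"ty":0,"tz":0,"wx":0,"wy":0,"wz":0,"claw":1},
  {"tx":0,"ty":0,"tz":0,"wx":0,"wy":0,"wz":0,"claw":1},
  {"tx":0,"ty":0,"tz":0,"wx":0,"wy":0,"wz":0,"claw":1},
])

```text
clock: 10.85
ee_pos: [0.5731, 0.1533, 0.052]
ee_rot: [[0.004, -0.866, 0.5], [0.001, 0.5, 0.866], [-1.0, -0.003, 0.003]]
contact_force: [-0.5, -0.8, 1.0]
width: 0.0125
```

Run:
```python
from h import *
feel(16);togo(RED,60,-.004)
S=mod("side");im=manip.camera("side");u,v=proj(S,RED).astype(int)
cv2.imwrite("pics/c7.png",cv2.resize(im[v-35:v+25,u-30:u+50,::-1],None,fx=6,fy=6,interpolation=2))
```

```text
mean F [-0.57 -0.61  1.17] +- [0.11 0.13 0.11] M [0.034 0.056 0.028] +- [0.006 0.01  0.009]
t 11.65 tip [0.6122 0.2209 0.0273] shift [-0.9  0.4 -0.3] turn [-0.     0.003  0.003] F [-0.09 -0.49  1.03] J [ 15.  18. -12.  60.  -0. -45.]
```

View pics/c7.png

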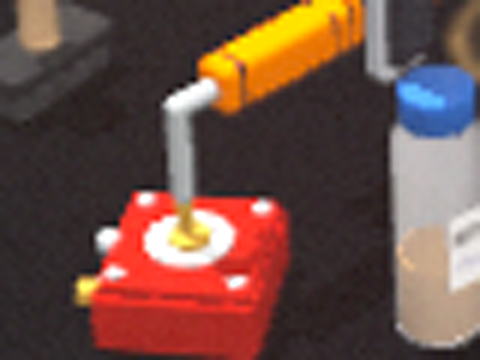

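The tip sits on the brass contact, which is visibly pushed in, with about 2 N net. It was held for about 1 s. Now up and over to yellow.

>>> arm_command([
  {"tx":-10,"ty":0,"tz":0,"wx":0,"wy":0,"wz":0,"claw":1},
  {"tx":-20,"ty":0,"tz":0,"wx":0,"wy":0,"wz":0,"claw":1},
  {"tx":-30,"ty":0,"tz":0,"wx":0,"wy":0,"wz":0,"claw":1},
  {"tx":-30,"ty":0,"tz":0,"wx":0,"wy":0,"wz":0,"claw":1},
  {"tx":-10,"ty":0,"tz":0,"wx":0,"wy":0,"wz":0,"claw":1},
  {"tx":0,"ty":-10,"tz":-15,"wx":0,"wy":0,"wz":0,"claw":1},
  {"tx":0,"ty":-21,"tz":-29,"wx":0,"wy":0,"wz":0,"claw":1},
  {"tx":0,"ty":-21,"tz":-29,"wx":0,"wy":0,"wz":0,"claw":1},
])

```text
clock: 12.5
ee_pos: [0.5805, 0.0657, 0.1558]
ee_rot: [[0.001, -0.87, 0.494], [0.001, 0.494, 0.87], [-1.0, -0.001, 0.002]]
contact_force: [0.3, -0.8, -1.8]
width: 0.0125
```

```bash
python3 -c "
from h import *
togo(YEL,60,.07)"
```

```text
t 12.5 tip [0.6191 0.1336 0.131 ] shift [  18.7  -97.5 -132.4] turn [0.007 0.002 0.001] F [ 0.28 -0.83 -1.77] J [  6.  14.  -3.  72.   0. -54.]
```

>>> arm_command([
  {"tx":0,"ty":-20,"tz":-27,"wx":0,"wy":0,"wz":0,"claw":1},
  {"tx":0,"ty":-20,"tz":-27,"wx":0,"wy":0,"wz":0,"claw":1},
  {"tx":0,"ty":-20,"tz":-27,"wx":0,"wy":0,"wz":0,"claw":1},
  {"tx":0,"ty":-20,"tz":-27,"wx":0,"wy":0,"wz":0,"claw":1},
  {"tx":0,"ty":-8,"tz":-10,"wx":0,"wy":0,"wz":0,"claw":1},
  {"tx":0,"ty":0,"tz":0,"wx":0,"wy":0,"wz":0,"claw":1},
  {"tx":0,"ty":0,"tz":0,"wx":0,"wy":0,"wz":0,"claw":1},
])

```text
clock: 13.2
ee_pos: [0.5975, -0.0889, 0.1515]
ee_rot: [[-0.004, -0.868, 0.497], [0.001, 0.497, 0.868], [-1.0, 0.004, -0.001]]
contact_force: [-0.1, 0.3, -1.8]
width: 0.0129
```

```bash
python3 -c "
from h import *
togo(YEL,60,.02)"
```

```text
t 13.2 tip [ 0.6362 -0.0212  0.1266] shift [64.6 -6.7 -6.3] turn [ 0.003 -0.001 -0.004] F [-0.15  0.26 -1.79] J [ -8.  17.  -1.  73.   0. -69.]
```

>>> arm_command([
  {"tx":10,"ty":-6.7,"tz":-6.3,"wx":0,"wy":0,"wz":0,"claw":1},
  {"tx":15,"ty":0,"tz":0,"wx":0,"wy":0,"wz":0,"claw":1},
  {"tx":15,"ty":0,"tz":0,"wx":0,"wy":0,"wz":0,"claw":1},
  {"tx":12,"ty":0,"tz":0,"wx":0,"wy":0,"wz":0,"claw":1},
  {"tx":0,"ty":0,"tz":0,"wx":0,"wy":0,"wz":0,"claw":1},
  {"tx":0,"ty":0,"tz":0,"wx":0,"wy":0,"wz":0,"claw":1},
])

```text
clock: 13.8
ee_pos: [0.6002, -0.0928, 0.0951]
ee_rot: [[-0.005, -0.872, 0.49], [0.002, 0.49, 0.872], [-1.0, 0.005, -0.0]]
contact_force: [-0.1, -0.1, -0.6]
width: 0.0127
```

```bash
python3 -c "
from h import *
togo(YEL,60,.009)"
```

```text
t 13.8 tip [ 0.6383 -0.0248  0.0702] shift [19.2 -2.2 -4.2] turn [ 0.011 -0.    -0.005] F [-0.07 -0.13 -0.55] J [ -9.  18.  -6.  66.   0. -69.]
```

>>> arm_command([
  {"tx":8,"ty":-2.2,"tz":-4.2,"wx":0.011,"wy":0,"wz":-0.005,"claw":1},
  {"tx":7,"ty":0,"tz":0,"wx":0,"wy":0,"wz":0,"claw":1},
  {"tx":2,"ty":0,"tz":0,"wx":0,"wy":0,"wz":0,"claw":1},
  {"tx":0,"ty":0,"tz":0,"wx":0,"wy":0,"wz":0,"claw":1},
  {"tx":0,"ty":0,"tz":0,"wx":0,"wy":0,"wz":0,"claw":1},
])

```text
clock: 14.3
ee_pos: [0.6009, -0.0979, 0.0782]
ee_rot: [[0.003, -0.866, 0.5], [-0.001, 0.5, 0.866], [-1.0, -0.003, 0.0]]
contact_force: [0.2, 0.2, 0.0]
width: 0.0127
```

Run:
```python
from h import *
togo(YEL,60,-.0055)
s=manip.read_state(); tip=np.array(s['ee_pos'])+np.array(s['ee_rot'])@OFF
S=mod("side");im=manip.camera("side");u,v=proj(S,YEL).astype(int)
f=lambda X:np.round((proj(S,X)-[u-30,v-35]+.5)*6)
print("tip",f(tip),"below",f((tip[0],tip[1],.042)),"yel",f(YEL),"+10x",f((.649,-.03,.042)),"+10y",f((.639,-.02,.042)))
cv2.imwrite("pics/c8.png",cv2.resize(im[v-35:v+25,u-30:u+50,::-1],None,fx=6,fy=6,interpolation=2))
```

```text
t 14.3 tip [ 0.64   -0.0303  0.0533] shift [16.8  1.  -0.2] turn [-0.     0.     0.003] F [0.23 0.22 0.01] J [ -9.  18.  -8.  64.  -0. -69.]
tip [185. 191.] below [186. 217.] yel [189. 217.] +10x [164. 215.] +10y [181. 229.]
```

View pics/c8.png

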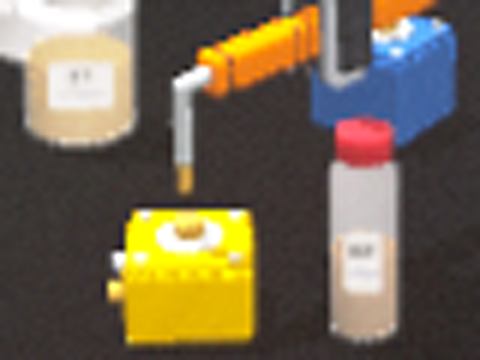

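The tip at (184,191) stands over the yellow contact at (189,220), as predicted. Pressing.

>>> arm_command([
  {"tx":6,"ty":1.3,"tz":0.5,"wx":0,"wy":0,"wz":0,"claw":1},
  {"tx":5,"ty":0,"tz":0,"wx":0,"wy":0,"wz":0,"claw":1},
  {"tx":3,"ty":0,"tz":0,"wx":0,"wy":0,"wz":0,"claw":1},
  {"tx":1.5,"ty":0,"tz":0,"wx":0,"wy":0,"wz":0,"claw":1},
  {"tx":0,"ty":0,"tz":0,"wx":0,"wy":0,"wz":0,"claw":1},
])

```text
clock: 14.85
ee_pos: [0.6009, -0.097, 0.0624]
ee_rot: [[0.005, -0.866, 0.5], [-0.002, 0.5, 0.866], [-1.0, -0.005, 0.001]]
contact_force: [-0.4, 0.1, 2.3]
width: 0.0127
```

```bash
python3 -c "
from h import *
togo(YEL,60,-.005);feel(10)"
```

```text
t 14.85 tip [ 0.64   -0.0295  0.0376] shift [ 0.5  0.5 -0.9] turn [-0.     0.001  0.005] F [-0.43  0.14  2.25] J [ -9.  19.  -9.  62.  -0. -69.]
mean F [-0.67 -0.77  1.03] +- [0.16 0.16 0.15] M [0.009 0.074 0.006] +- [0.005 0.008 0.012]
```

>>> arm_command([
  {"tx":0.7,"ty":0,"tz":0,"wx":0,"wy":0,"wz":0,"claw":1},
  {"tx":0,"ty":0,"tz":0,"wx":0,"wy":0,"wz":0,"claw":1},
  {"tx":0,"ty":0,"tz":0,"wx":0,"wy":0,"wz":0,"claw":1},
])

```text
clock: 15.65
ee_pos: [0.6009, -0.097, 0.062]
ee_rot: [[0.005, -0.866, 0.5], [-0.002, 0.5, 0.866], [-1.0, -0.005, 0.001]]
contact_force: [-0.3, -1.1, 1.1]
width: 0.0125
```

Run:
```python
from h import *
feel(12);togo(YEL,60,-.005)
S=mod("side");im=manip.camera("side");u,v=proj(S,YEL).astype(int)
a=im[v-35:v+25,u-30:u+50,::-1]; cv2.imwrite("pics/c9a.png",a)
h=cv2.cvtColor(a.copy(),cv2.COLOR_BGR2HSV); print(h[33:42,24:38,1])
```

```text
mean F [-0.87 -0.55  1.16] +- [0.13 0.12 0.1 ] M [-0.002  0.088  0.026] +- [0.008 0.009 0.007]
t 16.25 tip [ 0.6401 -0.0295  0.0372] shift [ 0.1  0.5 -0.9] turn [-0.     0.001  0.005] F [-1.38 -0.97  1.29] J [ -9.  19.  -9.  62.  -0. -69.]
[[ 46  40  52  57  55  10  32  64  58  53  55  49  40  42]
 [ 50  49  58  61  54 104 138 150  90  53  59  52  57  52]
 [  2 182 255 255 255 240 173 167 255 255 255 255 255 255]
 [ 82 255 255 255 255 120 162 167 112  34 129 255 255 255]
 [255 255 255  41   1 105 166 169 128  39   0   1 110 255]
 [255 255   2   0   1 113 155 163 170 133   4   0   0 193]
 [255 255   0   0   0  94 158 167 166  84   0   0   1 222]
 [255 255  48   0   0   0   0   0   0   3   0   0  88 255]
 [255 255 255  66  12   3   3   8   3  61  82 131 235 255]]
```

>>> arm_command([
  {"tx":-10,"ty":0,"tz":0,"wx":0,"wy":0,"wz":0,"claw":1},
  {"tx":-20,"ty":0,"tz":0,"wx":0,"wy":0,"wz":0,"claw":1},
  {"tx":-30,"ty":0,"tz":0,"wx":0,"wy":0,"wz":0,"claw":1},
  {"tx":-28,"ty":0,"tz":0,"wx":0,"wy":0,"wz":0,"claw":1},
  {"tx":-8,"ty":-2,"tz":-8,"wx":0,"wy":0,"wz":0,"claw":1},
  {"tx":0,"ty":-11,"tz":-31,"wx":0,"wy":0,"wz":0,"claw":1},
  {"tx":0,"ty":-11,"tz":-31,"wx":0,"wy":0,"wz":0,"claw":1},
  {"tx":0,"ty":-11,"tz":-31,"wx":0,"wy":0,"wz":0,"claw":1},
  {"tx":0,"ty":-11,"tz":-31,"wx":0,"wy":0,"wz":0,"claw":1},
  {"tx":0,"ty":0,"tz":0,"wx":0,"wy":0,"wz":0,"claw":1},
])

```text
clock: 17.3
ee_pos: [0.5717, -0.2392, 0.16]
ee_rot: [[0.001, -0.868, 0.497], [-0.002, 0.497, 0.868], [-1.0, -0.001, -0.001]]
contact_force: [0.0, 1.3, -1.4]
width: 0.0125
```

```bash
python3 -c "
from h import *
togo(BLU,60,.06)"
```

```text
t 17.3 tip [ 0.6105 -0.1716  0.135 ] shift [ 23.2 -17.9 -48.9] turn [ 0.004 -0.001  0.001] F [ 0.02  1.32 -1.42] J [-23.  18.   2.  74.  -0. -83.]
```

>>> arm_command([
  {"tx":0,"ty":-9,"tz":-25,"wx":0.004,"wy":0,"wz":0,"claw":1},
  {"tx":5,"ty":-9,"tz":-23,"wx":0,"wy":0,"wz":0,"claw":1},
  {"tx":13,"ty":0,"tz":0,"wx":0,"wy":0,"wz":0,"claw":1},
  {"tx":15,"ty":0,"tz":0,"wx":0,"wy":0,"wz":0,"claw":1},
  {"tx":10,"ty":0,"tz":0,"wx":0,"wy":0,"wz":0,"claw":1},
  {"tx":0,"ty":0,"tz":0,"wx":0,"wy":0,"wz":0,"claw":1},
  {"tx":0,"ty":0,"tz":0,"wx":0,"wy":0,"wz":0,"claw":1},
])

```text
clock: 18.0
ee_pos: [0.5607, -0.2896, 0.1107]
ee_rot: [[-0.005, -0.865, 0.501], [0.003, 0.501, 0.866], [-1.0, 0.005, 0.0]]
contact_force: [-0.1, -0.0, -1.6]
width: 0.0125
```

```bash
python3 -c "
from h import *
togo(BLU,60,.011)"
```

```text
t 18.0 tip [ 0.5997 -0.222   0.0859] shift [22.8 -2.6  0.3] turn [-0.001  0.    -0.005] F [-0.05 -0.01 -1.59] J [-27.  20.  -1.  69.   0. -87.]
```

>>> arm_command([
  {"tx":10,"ty":-2.6,"tz":0.3,"wx":0,"wy":0,"wz":-0.005,"claw":1},
  {"tx":9,"ty":0,"tz":0,"wx":0,"wy":0,"wz":0,"claw":1},
  {"tx":2,"ty":0,"tz":0,"wx":0,"wy":0,"wz":0,"claw":1},
  {"tx":0,"ty":0,"tz":0,"wx":0,"wy":0,"wz":0,"claw":1},
  {"tx":0,"ty":0,"tz":0,"wx":0,"wy":0,"wz":0,"claw":1},
])

```text
clock: 18.5
ee_pos: [0.5643, -0.2896, 0.0891]
ee_rot: [[0.002, -0.866, 0.499], [-0.0, 0.499, 0.866], [-1.0, -0.002, 0.001]]
contact_force: [0.6, -0.1, -0.3]
width: 0.0125
```

Run:
```python
from h import *
togo(BLU,60,-.005)
s=manip.read_state(); tip=np.array(s['ee_pos'])+np.array(s['ee_rot'])@OFF
S=mod("side");im=manip.camera("side");u,v=proj(S,BLU).astype(int)
f=lambda X:np.round((proj(S,X)-[u-30,v-35]+.5)*6)
print("tip",f(tip),"below",f((tip[0],tip[1],.052)),"blu",f(BLU),"+10x",f((.612,-.223,.052)),"+10y",f((.602,-.213,.052)))
cv2.imwrite("pics/c10.png",cv2.resize(im[v-35:v+25,u-30:u+50,::-1],None,fx=6,fy=6,interpolation=2))
```

```text
t 18.5 tip [ 0.6033 -0.222   0.0643] shift [17.2  0.7 -1.5] turn [0.001 0.001 0.002] F [ 0.58 -0.11 -0.34] J [-27.  21.  -3.  66.   0. -87.]
tip [183. 190.] below [183. 215.] blu [186. 215.] +10x [165. 213.] +10y [182. 223.]
```

View pics/c10.png

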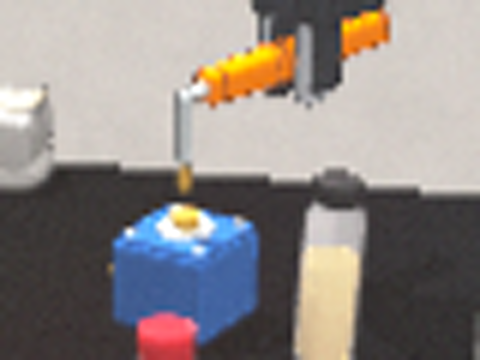

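The tip at (183,190) is over the blue contact at (185,214), as predicted. Pressing.

>>> arm_command([
  {"tx":6,"ty":0.7,"tz":-1.5,"wx":0,"wy":0,"wz":0,"claw":1},
  {"tx":5,"ty":0,"tz":0,"wx":0,"wy":0,"wz":0,"claw":1},
  {"tx":3,"ty":0,"tz":0,"wx":0,"wy":0,"wz":0,"claw":1},
  {"tx":2,"ty":0,"tz":0,"wx":0,"wy":0,"wz":0,"claw":1},
  {"tx":0,"ty":0,"tz":0,"wx":0,"wy":0,"wz":0,"claw":1},
  {"tx":0,"ty":0,"tz":0,"wx":0,"wy":0,"wz":0,"claw":1},
])

```text
clock: 19.15
ee_pos: [0.5636, -0.2913, 0.0731]
ee_rot: [[0.004, -0.866, 0.5], [-0.001, 0.5, 0.866], [-1.0, -0.004, 0.001]]
contact_force: [-0.7, -0.9, 2.1]
width: 0.0122
```

```bash
python3 -c "
from h import *
togo(BLU,60,-.005);feel(14)"
```

```text
t 19.15 tip [ 0.6027 -0.2237  0.0483] shift [1.2 0.9 0.3] turn [0.    0.001 0.004] F [-0.69 -0.87  2.09] J [-27.  21.  -4.  64.   0. -87.]
mean F [-0.41 -0.33  0.87] +- [0.08 0.11 0.15] M [0.089 0.018 0.021] +- [0.008 0.009 0.009]
```

>>> arm_command([
  {"tx":1.2,"ty":0,"tz":0,"wx":0,"wy":0,"wz":0,"claw":1},
  {"tx":0,"ty":0,"tz":0,"wx":0,"wy":0,"wz":0,"claw":1},
  {"tx":0,"ty":0,"tz":0,"wx":0,"wy":0,"wz":0,"claw":1},
])

```text
clock: 20.15
ee_pos: [0.5636, -0.2913, 0.0718]
ee_rot: [[0.004, -0.866, 0.5], [-0.001, 0.5, 0.866], [-1.0, -0.004, 0.001]]
contact_force: [-0.7, -0.7, 0.9]
width: 0.0125
```

```bash
python3 -c "
from h import *
feel(16);togo(BLU,60,-.005)"
```

```text
mean F [-0.33 -0.29  1.27] +- [0.11 0.11 0.12] M [0.122 0.018 0.028] +- [0.009 0.007 0.008]
t 20.95 tip [ 0.6027 -0.2238  0.0469] shift [-0.2  0.9  0.3] turn [0.    0.001 0.004] F [-0.94 -0.23  1.81] J [-27.  21.  -5.  64.   0. -87.]
```

>>> arm_command([
  {"tx":-10,"ty":0,"tz":0,"wx":0,"wy":0,"wz":0,"claw":1},
  {"tx":-20,"ty":0,"tz":0,"wx":0,"wy":0,"wz":0,"claw":1},
  {"tx":-35,"ty":0,"tz":0,"wx":0,"wy":0,"wz":0,"claw":1},
  {"tx":-35,"ty":0,"tz":0,"wx":0,"wy":0,"wz":0,"claw":1},
  {"tx":-15,"ty":0,"tz":0,"wx":0,"wy":0,"wz":0,"claw":1},
  {"tx":0,"ty":15,"tz":13,"wx":0,"wy":0,"wz":0,"claw":1},
  {"tx":0,"ty":30,"tz":25,"wx":0,"wy":0,"wz":0,"claw":1},
  {"tx":0,"ty":30,"tz":25,"wx":0,"wy":0,"wz":0,"claw":1},
  {"tx":0,"ty":30,"tz":25,"wx":0,"wy":0,"wz":0,"claw":1},
  {"tx":0,"ty":30,"tz":25,"wx":0,"wy":0,"wz":0,"claw":1},
])

```text
clock: 21.95
ee_pos: [0.5011, -0.1246, 0.1929]
ee_rot: [[0.002, -0.863, 0.506], [-0.002, 0.506, 0.863], [-1.0, -0.003, -0.001]]
contact_force: [1.4, -0.1, -0.6]
width: 0.0125
```

>>> arm_command([
  {"tx":0,"ty":21.7,"tz":18.6,"wx":0.149,"wy":0,"wz":0,"claw":1},
  {"tx":0,"ty":24.4,"tz":15,"wx":0.149,"wy":0,"wz":0,"claw":1},
  {"tx":0,"ty":26,"tz":11.5,"wx":0.149,"wy":0,"wz":0,"claw":1},
  {"tx":0,"ty":27.7,"tz":7,"wx":0.149,"wy":0,"wz":0,"claw":1},
  {"tx":0,"ty":28.5,"tz":3,"wx":0.149,"wy":0,"wz":0,"claw":1},
  {"tx":0,"ty":28.6,"tz":-1,"wx":0.149,"wy":0,"wz":0,"claw":1},
  {"tx":0,"ty":25,"tz":-5,"wx":0.149,"wy":0,"wz":0,"claw":1},
  {"tx":0,"ty":10,"tz":-9,"wx":0.14,"wy":0,"wz":0,"claw":1},
  {"tx":0,"ty":0,"tz":0,"wx":0,"wy":0,"wz":0,"claw":1},
  {"tx":0,"ty":0,"tz":0,"wx":0,"wy":0,"wz":0,"claw":1},
])

```text
clock: 22.95
ee_pos: [0.4214, 0.083, 0.1982]
ee_rot: [[0.007, 0.153, 0.988], [-0.002, 0.988, -0.153], [-1.0, -0.001, 0.007]]
contact_force: [0.5, -0.1, -1.3]
width: 0.0123
```

```bash
cat >> h.py <<'E'
hh=np.radians(-8.71)
HOME=np.array([.4248,.0921,.013])+.078*np.array([np.cos(hh),np.sin(hh),0])
E
python3 - <<'E'
from h import *
togo(HOME,-8.71,.04)
s=manip.read_state(); tip=np.array(s['ee_pos'])+np.array(s['ee_rot'])@OFF; rear=np.array(s['ee_pos'])+np.array(s['ee_rot'])@[-.0201,0,-.065]
S=mod("side");im=manip.camera("side");u,v=proj(S,tip).astype(int)
f=lambda X:np.round((proj(S,X)-[u-30,v-50]+.5)*4)
print("tip",f(tip),"rear end centre",f(rear))
cv2.imwrite("pics/c11.png",cv2.resize(im[v-50:v+70,u-30:u+110,::-1],None,fx=4,fy=4,interpolation=2))
E
```

```text
t 22.95 tip [0.4987 0.071  0.1738] shift [120.3   9.6   1.1] turn [-0.001  0.007  0.001] F [ 0.53 -0.09 -1.25] J [ 11.  -3. -17.  76.  -0.  20.]
tip [123. 204.] rear end centre [439. 157.]
```

View pics/c11.png

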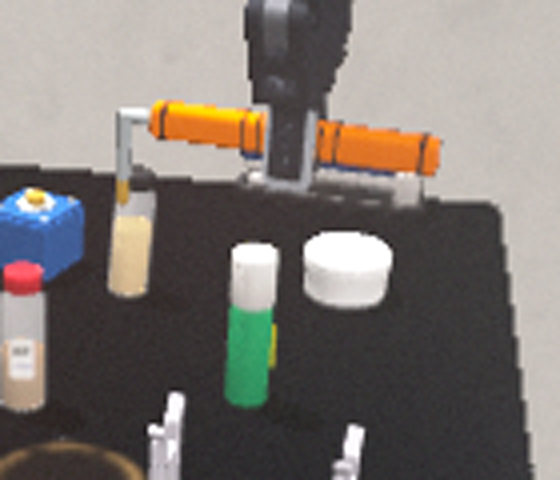

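The tip at (123,203) and rear end at (439,157) match the prediction, so there was no slip in the grip. I lower it into the rest, correcting on the way. That was the 12th and last picture viewed; from here on I check by numbers.

>>> arm_command([
  {"tx":15,"ty":9.6,"tz":1,"wx":0,"wy":0.007,"wz":0,"claw":1},
  {"tx":30,"ty":0,"tz":0,"wx":0,"wy":0,"wz":0,"claw":1},
  {"tx":30,"ty":0,"tz":0,"wx":0,"wy":0,"wz":0,"claw":1},
  {"tx":15,"ty":0,"tz":0,"wx":0,"wy":0,"wz":0,"claw":1},
  {"tx":0,"ty":0,"tz":0,"wx":0,"wy":0,"wz":0,"claw":1},
  {"tx":0,"ty":0,"tz":0,"wx":0,"wy":0,"wz":0,"claw":1},
])

```text
clock: 23.6
ee_pos: [0.4264, 0.0911, 0.1012]
ee_rot: [[-0.003, 0.152, 0.988], [-0.001, 0.988, -0.152], [-1.0, -0.001, -0.003]]
contact_force: [-0.4, 0.4, -0.7]
width: 0.0126
```

```bash
python3 -c "
from h import *
togo(HOME,-8.71,.03)"
```

```text
t 23.6 tip [0.5034 0.0793 0.0761] shift [33.3  0.7 -1.6] turn [-0.    -0.003  0.001] F [-0.38  0.44 -0.66] J [ 12.  -0. -27.  64.  -0.  21.]
```

>>> arm_command([
  {"tx":12,"ty":0.7,"tz":-2,"wx":0,"wy":-0.003,"wz":0,"claw":1},
  {"tx":12,"ty":0,"tz":-1,"wx":0,"wy":0,"wz":0,"claw":1},
  {"tx":6,"ty":0,"tz":0,"wx":0,"wy":0,"wz":0,"claw":1},
  {"tx":0,"ty":0,"tz":0,"wx":0,"wy":0,"wz":0,"claw":1},
  {"tx":0,"ty":0,"tz":0,"wx":0,"wy":0,"wz":0,"claw":1},
])

```text
clock: 24.1
ee_pos: [0.4261, 0.0924, 0.0722]
ee_rot: [[0.004, 0.152, 0.988], [-0.0, 0.988, -0.152], [-1.0, 0.0, 0.004]]
contact_force: [0.3, 0.9, -0.8]
width: 0.0123
```

```bash
python3 -c "
from h import *
togo(HOME,-8.71,.001)"
```

```text
t 24.1 tip [0.5033 0.0805 0.0475] shift [33.2 -0.5 -1.3] turn [-0.     0.004 -0.   ] F [ 0.27  0.86 -0.79] J [ 12.   0. -30.  59.  -0.  21.]
```

>>> arm_command([
  {"tx":8,"ty":-0.5,"tz":-1.7,"wx":0,"wy":0.004,"wz":0,"claw":1},
  {"tx":10,"ty":0,"tz":0,"wx":0,"wy":0,"wz":0,"claw":1},
  {"tx":7,"ty":0,"tz":-0.5,"wx":0,"wy":0,"wz":0,"claw":1},
  {"tx":0,"ty":0,"tz":0,"wx":0,"wy":0,"wz":0,"claw":1},
  {"tx":0,"ty":0,"tz":0,"wx":0,"wy":0,"wz":0,"claw":1},
])

```text
clock: 24.6
ee_pos: [0.4243, 0.0923, 0.0457]
ee_rot: [[0.001, 0.152, 0.988], [0.001, 0.988, -0.152], [-1.0, 0.001, 0.001]]
contact_force: [-0.1, -0.1, -1.0]
width: 0.0128
```

```bash
python3 -c "
from h import *
togo(HOME,-8.71,.0005);feel(8)"
```

```text
t 24.6 tip [0.5014 0.0805 0.0209] shift [ 7.3 -0.1  0.5] turn [-0.     0.001 -0.001] F [-0.09 -0.12 -1.05] J [ 12.   2. -32.  56.   0.  21.]
mean F [ 0.08  0.13 -0.92] +- [0.21 0.16 0.2 ] M [-0.008  0.013 -0.007] +- [0.015 0.012 0.011]
```

No side contact in the forks. The last 7.5 mm:

>>> arm_command([
  {"tx":4,"ty":0,"tz":0.5,"wx":0,"wy":0,"wz":0,"claw":1},
  {"tx":3,"ty":0,"tz":0,"wx":0,"wy":0,"wz":0,"claw":1},
  {"tx":0,"ty":0,"tz":0,"wx":0,"wy":0,"wz":0,"claw":1},
  {"tx":0,"ty":0,"tz":0,"wx":0,"wy":0,"wz":0,"claw":1},
])

```text
clock: 25.4
ee_pos: [0.4253, 0.0923, 0.0387]
ee_rot: [[0.002, 0.152, 0.988], [0.001, 0.988, -0.152], [-1.0, 0.001, 0.002]]
contact_force: [-0.7, 1.4, -1.2]
width: 0.0127
```

```bash
python3 -c "
from h import *
togo(HOME,-8.71,.0);feel(8)"
```

```text
t 25.4 tip [0.5024 0.0805 0.0139] shift [ 0.8 -0.3 -0.5] turn [-0.     0.002 -0.001] F [-0.65  1.39 -1.19] J [ 12.   2. -33.  55.   0.  21.]
mean F [-0.2  -0.04 -0.88] +- [0.19 0.17 0.12] M [ 0.009  0.011 -0.02 ] +- [0.012 0.01  0.008]
```

Half a millimetre above the fork floor. I open slowly.

>>> arm_command([
  {"tx":0.7,"ty":0,"tz":0,"wx":0,"wy":0,"wz":0,"claw":1},
  {"tx":0,"ty":0,"tz":0,"wx":0,"wy":0,"wz":0,"claw":0.8},
  {"tx":0,"ty":0,"tz":0,"wx":0,"wy":0,"wz":0,"claw":0.7},
  {"tx":0,"ty":0,"tz":0,"wx":0,"wy":0,"wz":0,"claw":0.5},
  {"tx":0,"ty":0,"tz":0,"wx":0,"wy":0,"wz":0,"claw":0.4},
  {"tx":0,"ty":0,"tz":0,"wx":0,"wy":0,"wz":0,"claw":0.3},
  {"tx":0,"ty":0,"tz":0,"wx":0,"wy":0,"wz":0,"claw":0.3},
  {"tx":0,"ty":0,"tz":0,"wx":0,"wy":0,"wz":0,"claw":0.3},
])

```text
clock: 26.6
ee_pos: [0.426, 0.0925, 0.0387]
ee_rot: [[0.004, 0.152, 0.988], [0.001, 0.988, -0.152], [-1.0, 0.002, 0.004]]
contact_force: [1.1, 0.1, -1.0]
width: 0.0602
```

>>> arm_command([
  {"tx":-10,"ty":0,"tz":0,"wx":0,"wy":0,"wz":0,"claw":0.3},
  {"tx":-20,"ty":0,"tz":0,"wx":0,"wy":0,"wz":0,"claw":0.3},
  {"tx":-30,"ty":0,"tz":0,"wx":0,"wy":0,"wz":0,"claw":0.3},
  {"tx":-40,"ty":0,"tz":0,"wx":0,"wy":0,"wz":0,"claw":0.3},
  {"tx":-40,"ty":0,"tz":0,"wx":0,"wy":0,"wz":0,"claw":0.3},
  {"tx":-20,"ty":0,"tz":0,"wx":0,"wy":0,"wz":0,"claw":0.3},
  {"tx":0,"ty":0,"tz":0,"wx":0,"wy":0,"wz":0,"claw":0.3},
  {"tx":0,"ty":0,"tz":0,"wx":0,"wy":0,"wz":0,"claw":0.3},
])

```text
clock: 27.4
ee_pos: [0.4241, 0.092, 0.2083]
ee_rot: [[0.004, 0.152, 0.988], [0.001, 0.988, -0.152], [-1.0, 0.002, 0.004]]
contact_force: [0.3, -0.0, 0.4]
width: 0.0593
```

Run:
```python
from h import *
M,im=snap('w20'); h=cv2.cvtColor(im,cv2.COLOR_RGB2HSV)
m=((h[:,:,0]>8)&(h[:,:,0]<24)&(h[:,:,1]>150)&(h[:,:,2]>120))
ys,xs=np.nonzero(m); k=(abs(xs-325)<35)&(ys>95)&(ys<250); ys,xs=ys[k],xs[k]; print("rows",ys.min(),ys.max())
q=[atz(M,((xs[ys==y].min()+xs[ys==y].max())/2,y),.066) for y in (130,140,150,195,205,212) if (ys==y).any()]
d=q[-1]-q[0]; print("dir",np.degrees(np.arctan2(d[1],d[0])),np.round(q,4).tolist())
R,F=atz(M,(xs[ys==ys.min()].mean(),ys.min()-.5),.066),atz(M,(xs[ys==ys.max()].mean(),ys.max()+.5),.066); print("rear",R,"front",F,"mid",(R+F)/2)
a=manip.camera("side"); b=cv2.imread("pics/side0.png")[:,:,::-1]
for n,x,y,w,hh in (("probe+rest",325,210,95,65),("tip",330,220,10,30),("stamp",225,210,28,46),("bluevial",293,240,22,52),("redvial",306,180,16,40),("black",335,153,15,40),("jar",255,152,28,37),("glue",363,176,18,46),("tin",383,172,30,22)):
    A,B=(cv2.cvtColor(np.ascontiguousarray(i[y:y+hh,x:x+w]),cv2.COLOR_RGB2GRAY).astype(np.float32) for i in(a,b))
    print(n,np.round(cv2.phaseCorrelate(A,B)[0],2),"mean diff",round(float(abs(A-B).mean()),1))
```

```text
27.4 [0.4241 0.092  0.2083] heading -8.72 J [ 12.2  -2.8 -15.6  77.    0.   20.9] F [ 0.29 -0.02  0.39] w 0.05929238513649889
rows 120 249
dir -9.0069260899162 [[0.3698, 0.1013, 0.066], [0.3785, 0.0991, 0.066], [0.3875, 0.0982, 0.066], [0.43, 0.0912, 0.066], [0.44, 0.0897, 0.066], [0.4472, 0.0891, 0.066]]
rear [0.36096525 0.10403496 0.066     ] front [0.48717569 0.08296848 0.066     ] mid [0.42407047 0.09350172 0.066     ]
probe+rest [ 0.29 -0.06] mean diff 3.9
tip [0.58 0.08] mean diff 10.2
stamp [ 0.06 -0.08] mean diff 2.2
bluevial [ 0.02 -0.03] mean diff 2.0
redvial [-0.07  0.02] mean diff 2.0
black [0.27 0.15] mean diff 5.4
jar [-0.01 -0.03] mean diff 1.7
glue [-0.06 -0.04] mean diff 2.1
tin [ 0.01 -0.04] mean diff 1.7
```

Run:
```python
from h import *
for n in("vial_black_cap","probe"):
    print(n,[(round(d['p'],2),d['rect']) for d in manip.silhouettes(n,"side")[:2]])
a=manip.camera("side"); b=cv2.imread("pics/side0.png")[:,:,::-1]
d=abs(a.astype(int)-b).mean(2)[153:193,335:350]; print(np.round(d[::4]).astype(int))
manip.job_done(); print("done",manip.read_state()['clock'])
```

```text
vial_black_cap [(0.64, [334.2, 157.1, 347.1, 188.9]), (0.42, [296.6, 243.1, 311.6, 291.2])]
probe [(0.62, [331.7, 222.2, 409.1, 241.1])]
[[ 1  3  1  0  1  2  1  3  1  1  4  2  1  2  4]
 [ 2  2  1  2  1  1  1  2  1  2  1  3  0  1  4]
 [ 2  2  3  0  6  6  6  3 12  2  6  9  3 42  3]
 [ 2  5  1 38 18  3  5  3  6  2  1  3  5 40  8]
 [ 1  3  3 55  2  3  2  1  5  3  3  2  6 29  0]
 [ 2  2 16 22  5  2  1  1  2  2  5  0 11  4  2]
 [ 3  4 27 10  2  1  2  1  3  3  1  1 31  5  3]
 [ 5  3 11  3  1  3  1  2  1  1  3  1 23  1  2]
 [ 0  1  2  1  0  1  4  1  2  4  3  4  3  1  2]
 [ 2  1  3  3  1  1  0  1  5  2 10  3  3  3  6]]
the job is handed in; nothing more can be done
the job is handed in; nothing more can be done
```

The probe pressed the red, yellow and blue contacts in that order and is back in its rest, released. I handed the job in at about 27.6 s of the 67 s allowed. No verdict was reported.

| Block | Net push | How far in (estimate from force) | Time held |
|---|---|---|---|
| Red | about 2.0 N | just over 3 mm | about 1 s or more |
| Yellow | about 2.0 N | just over 3 mm | about 1 s or more |
| Blue | about 2.2 N | just over 3 mm | about 1 s or more |

- **Contact depth:** The depths are worked out from the averaged wrist force, because no sensor reads the contacts. A single force reading scatters by about 1 N. The tip position would put the contacts 4 to 5 mm in, so the two disagree by about 1 to 2 mm, but both are above the 2 mm needed.
- **Probe in its rest:**
  - The wrist camera puts its middle at (0.424, 0.0935), within about 2 mm of where it was grasped.
  - Its direction is -9.0° against -8.7° at the start.
  - The side view shows it shifted by about half a pixel, roughly 1 mm.
- **Bystanders:** The stamp, jar, glue stick, tin and the red- and blue-capped vials match their starting images to within 0.1 pixel.
- **Black-capped vial:** This was the one check that disagreed. Its outline differs from the start by about 0.3 pixel on average and up to 1 pixel at the edges, so it may have been brushed by a millimetre or so. It still stands, well inside the 20 mm limit.

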